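# Change over the bearing rig

### The arm

A 6-joint arm with a two-finger parallel gripper is mounted at the origin on a cart in front of the work surface, level with it; the furniture and walls round the work are solid. World frame = base frame: x ahead of the robot, y to its left, z up, the work surface at z = 0. Lengths are in m, angles in rad, forces in N, time in s.
With the tool pointing down it reaches from about 0.225 to 0.875 m from the base axis. Payload 3.4 kg.
Tool frame: the origin (TCP) lies at the very end of the fingers, on their centre line; the grasp point (between the pads) lies 19 mm behind it; z points along the fingers, y is the line along which they close (so a half turn about z gives the same grasp; the last joint's range is limited). The gripper opens to 85 mm and grips with 20 to 120 N. Pads are 22 mm wide; open, the fingers measure 114 mm over their backs; the gripper's body (76 mm by 85 mm) begins 54 mm behind the grasp point. The pads swing forward as they close: fully open they stand 13 mm farther back than shut.
Start: joints at [1.201, 0.276, 1.505, -0, 1.361, -0.121], TCP at [0.142, 0.557, 0.231] pointing down, gripper open.
Joint ranges: [-2.89, 2.89], [-0.75, 2.08], [0.22, 2.7], [-1.18, 4.32], [0.11, 2.71], [-2.7, 2.7]. Speed limits (rad/s): [2.57, 2.57, 3.14, 3.14, 3.14, 3.14].

### API

Orientations are given as a unit quaternion [w, x, y, z].
In Python, from rig import readout, vision, manip gives the robot as it stands.
- The arm moves only by the shell command python3 -m handwheel 'ROWS' [FORCE]. ROWS is JSON, a list of rows, each a list of 3 entries, a list of its own where there are three numbers: the shift along the tool's x, y, z in mm, then the turn, a rotation vector about the tool's x, y, z in units of 6 degrees (1.0 is 6 degrees), then the closure, from -1 (fully open) to 1 (shut), so that 0 is half open. A call has 1 to 20 rows; each row shifts and turns the commanded pose from where the row before left it, along the tool's axes as they then stand; what a row does not reach is not made up. A row lasts 1/8 s, in which the tool goes at most 62.5 mm and 10.7 degrees, less where a joint would pass 70% of its speed; a pose out of reach is approached as far as the arm can. A call is refused whole if a number of a shift passes 62.5 or a number of a turn 1, either way. A call with a gripper value outside its range is refused whole. The fingers move at their own pace and stop on an object; FORCE is the grip in N (left out, the last holds). Time passes only in rows, so rows that do not move let the fingers close. It gives the time, the measured TCP pose, the force, the opening and the grip force at its end, in the units of the state.
- readout.get_state(): the state, without advancing time (a new reading comes with each control period).
- vision.get_image(name): name is "side" or "top" or "wrist"; returns the picture (420x560x3 uint8, blue, green, red); there is no depth.
- vision.camera_params(name): a dict with "intrinsics" (3x3 intrinsics, pixels), "rvec" (rotation vector, rad) and "tvec" (3), from world to camera coordinates, as OpenCV has them; the wrist camera has in their place "hand_eye" (4x4, takes a point from camera to tool coordinates, whose origin is the TCP and whose axes are the flange's). Camera axes: x right, y down, z forward; pixel columns grow to the right and rows downward; lengths in m; the calibration is good to about 2 mm. A picture is of the moment at which its call begins: read the wrist's pose just before it. camera_params takes no time and is no camera call.
- manip.sign_off(): hands the job in; it is judged then, once.
The state is a dict: "clock": time; "qpos": joint angles; "qd": joint speeds; "effort": joint torques, N m; "position": TCP position; "ee_rot": TCP orientation; "contact_force": force on the tool from outside, world axes, zero at the start; "moment": the same for the moment, N m; "width": finger opening in m; "gripper_force": force on a finger pad.
Only numpy, scipy, OpenCV 4.12 (cv2) and the standard library are available. Lean on these libraries where they do the work, as an engineer would, in place of code of your own. Each camera call takes 0.05 s, during which the arm holds its last target. There are 200 camera calls.

### The job

Change over the bearing rig: press the red key and then the yellow key, one at a time, and push the stuck carriage by its orange tab along the rail until it breaks free, stopping it gently right up against its end stop. Then strip its stud into the grey parts tray, one part at a time in this order: brass nut, red spacer, sprocket; lay every bearing cup on the table flat in the carriage's blue-rimmed cup tray, side by side. Finish by pressing the green key, with everything in its place, and leave the other things on the bench alone.

Things in the scene. Friction and masses are not known exactly. Their poses are not given: they have to be found in the camera images.
- push_face (a point): centre of the outer face of the upright orange push tab on the carriage (tab 56 mm wide, 10 mm thick, its top edge 20 mm above this point, the deck 18 mm below it). Push here. y axis: along the rail, the way the carriage must be pushed; x: level, across the rail; z: up
- carriage (a joint): travel of the carriage along its rail, m. Starts at 0, held by a sprung catch that lets go at roughly 9 N (more if struck) by 0.03; from there 3 to 5 N of drag up to an unseen hard end stop more than 0.12 m from the start, felt as a sudden rise in force. Reads about 0.13 against the stop
- rig: the fixed rig: grey base plate 158 mm (x) by 330 mm (y, along the rail), 12 mm thick, with steel rails and a blue drive housing behind (55 mm tall, at -x). It carries the aluminium carriage, 150 mm across and 160 mm along the rail, deck 44 mm above the table. Origin under the middle of the base plate, y the way the carriage is pushed
- stud (a point): top end of the upright 9 mm steel stud on the carriage deck, 58 mm above the deck and 44 mm along the rail from the face of the push tab; same axes as push_face. On it, from the top down: brass nut, red spacer, dark sprocket (resting on a collar 8 mm above the deck). All three lift straight off by 2 mm-loose plain bores, no unscrewing
- cup_tray (a point): centre of the floor of the cup tray on the carriage deck, a shallow blue-rimmed recess with black rubber floor; inside 144 mm along x (across the rail) by 58 mm along y (along the rail), rim 5 mm high, floor level with the deck. Holds three cups in a row along x. Its centre lies 79 mm beyond the stud along the rail
- nut_c (a point): centre of the knurled brass thumb nut: 24 mm diameter, 20 mm tall, 13 mm bore, z its axis
- spacer_c (a point): centre of the red spacer ring: 30 mm diameter, 14 mm tall, 13 mm bore, z its axis
- sprocket_c (a point): centre of the dark steel sprocket: 54 mm diameter (58 over the teeth), 8 mm thick, 13 mm bore, z its axis
- parts_tray_in (a point): centre of the inner floor of the square grey plastic parts tray, 120x120 mm outside, 25 mm tall, 3 mm walls and floor, open on top, fixed; x and y along its sides
- red_top (a point): top centre of the red key: round spring key, 24 mm diameter, pressed straight down, on a flat panel (64x140 mm, 20 mm thick) that carries three such keys 42 mm apart; the order of the colours varies
- yellow_top (a point): top centre of the yellow key, like the red one
- green_top (a point): top centre of the green key, like the red one
- red (a joint): how far the red key is pressed, m: 0 up, 0.006 fully down (5 N); counts as pressed beyond 0.004; springs back
- yellow (a joint): the same for the yellow key
- green (a joint): the same for the green key
- cup_1_c (a point): centre of a black bearing cup lying flat on the table: round, 40 mm diameter, 11 mm tall, z its axis; may be absent (none). An open red case with 45 mm walls stands on the bench to the left of the cups
- cup_2_c (a point): centre of a white bearing cup lying flat on the table: round, 40 mm diameter, 11 mm tall, z its axis; may be absent (none). An open red case with 45 mm walls stands on the bench to the left of the cups
- cup_3_c (a point): centre of a black bearing cup lying flat on the table: round, 40 mm diameter, 11 mm tall, z its axis; may be absent (none). An open red case with 45 mm walls stands on the bench to the left of the cups
- grease_tub: white tub with a green lid, 69 mm across, 64 mm tall: bystander, leave alone; origin at its underside
- seat_clamp: black seat-post clamp ring, 36x45x14 mm: bystander, not a bearing cup, leave alone; origin at its underside
- spare_battery: black and yellow tool battery, 76x125x56 mm: bystander, leave alone; origin at its underside

How it is judged:
On the way, in this order (a step that is already met when the one before it is completed fails the run):
1. the red key is pressed alone (value of joint red above 0.004 m and value of joint each of yellow, green below 0.003 m), for 0.1 s.
2. then the yellow key is pressed alone (value of joint yellow above 0.004 m and value of joint each of red, green below 0.003 m), for 0.1 s.
3. the carriage has been pushed free and stands against its end stop (within 4 mm), nut, spacer and sprocket still on the stud (value of joint carriage above 0.126 m and horizontal distance between each of nut_c, spacer_c, sprocket_c and stud below 0.01 m and z of each of nut_c, spacer_c, sprocket_c in the frame of stud below 0 m), for 0.2 s.
4. the nut lies in the parts tray, spacer and sprocket still on the stud (x of nut_c in the frame of parts_tray_in between -0.058 and 0.058 m and y of nut_c in the frame of parts_tray_in between -0.058 and 0.058 m and z of nut_c in the frame of parts_tray_in below 0.03 m and horizontal distance between each of spacer_c, sprocket_c and stud below 0.01 m and z of each of spacer_c, sprocket_c in the frame of stud below 0 m), for 0.2 s.
5. the spacer lies in the parts tray, the sprocket still on the stud (x of spacer_c in the frame of parts_tray_in between -0.058 and 0.058 m and y of spacer_c in the frame of parts_tray_in between -0.058 and 0.058 m and z of spacer_c in the frame of parts_tray_in below 0.03 m and horizontal distance between sprocket_c and stud below 0.01 m and z of sprocket_c in the frame of stud below 0 m), for 0.2 s.
6. the sprocket lies in the parts tray (x of sprocket_c in the frame of parts_tray_in between -0.058 and 0.058 m and y of sprocket_c in the frame of parts_tray_in between -0.058 and 0.058 m and z of sprocket_c in the frame of parts_tray_in below 0.03 m), for 0.2 s.
7. the green key is pressed alone, with the carriage at its stop, all three parts in the parts tray and every cup in the cup tray (all of step 6 and value of joint green above 0.004 m and value of joint each of red, yellow below 0.003 m and value of joint carriage above 0.126 m and x of nut_c in the frame of parts_tray_in between -0.058 and 0.058 m and y of nut_c in the frame of parts_tray_in between -0.058 and 0.058 m and z of each of nut_c, spacer_c in the frame of parts_tray_in below 0.03 m and x of spacer_c in the frame of parts_tray_in between -0.058 and 0.058 m and y of spacer_c in the frame of parts_tray_in between -0.058 and 0.058 m and x of cup_1_c in the frame of cup_tray between -0.06 and 0.06 m and y of cup_1_c in the frame of cup_tray between -0.014 and 0.014 m and z of each of cup_1_c, cup_2_c, cup_3_c in the frame of cup_tray below 0.01 m and angle between each of cup_1_c, cup_2_c, cup_3_c's own z axis and vertical below 0.15 rad and x of cup_2_c in the frame of cup_tray between -0.06 and 0.06 m and y of cup_2_c in the frame of cup_tray between -0.014 and 0.014 m and x of cup_3_c in the frame of cup_tray between -0.06 and 0.06 m and y of cup_3_c in the frame of cup_tray between -0.014 and 0.014 m), for 0.1 s.
At the end, for the whole second after the job is handed in: The carriage stands within 4 mm of its end stop; nut, spacer and sprocket lie in the parts tray; every cup present lies flat (within 0.15 rad) inside the rim of the cup tray; all keys are up and everything is at rest (all of step 6 and value of joint carriage above 0.126 m and x of nut_c in the frame of parts_tray_in between -0.058 and 0.058 m and y of nut_c in the frame of parts_tray_in between -0.058 and 0.058 m and z of each of nut_c, spacer_c in the frame of parts_tray_in below 0.03 m and x of spacer_c in the frame of parts_tray_in between -0.058 and 0.058 m and y of spacer_c in the frame of parts_tray_in between -0.058 and 0.058 m and x of cup_1_c in the frame of cup_tray between -0.06 and 0.06 m and y of cup_1_c in the frame of cup_tray between -0.014 and 0.014 m and z of each of cup_1_c, cup_2_c, cup_3_c in the frame of cup_tray below 0.01 m and angle between each of cup_1_c, cup_2_c, cup_3_c's own z axis and vertical below 0.15 rad and x of cup_2_c in the frame of cup_tray between -0.06 and 0.06 m and y of cup_2_c in the frame of cup_tray between -0.014 and 0.014 m and x of cup_3_c in the frame of cup_tray between -0.06 and 0.06 m and y of cup_3_c in the frame of cup_tray between -0.014 and 0.014 m and value of joint each of red, yellow, green below 0.002 m and linear speed of each of nut, spacer, sprocket, cup_1, cup_2, cup_3 below 0.02 m/s); the robot touches nothing.
It fails at once if the carriage is shot along the rail faster than 0.35 m/s (velocity of joint carriage above 0.35 m/s).
It fails at once if two keys are down at once (value of joint each of red, yellow above 0.003 m or value of joint each of red, green above 0.003 m or value of joint each of yellow, green above 0.003 m).
It fails at once if the green key is pressed before the nut is in the parts tray (value of joint green above 0.004 m and not (x of nut_c in the frame of parts_tray_in between -0.058 and 0.058 m and y of nut_c in the frame of parts_tray_in between -0.058 and 0.058 m and z of nut_c in the frame of parts_tray_in below 0.03 m)).
It fails at once if a bystander is displaced by more than 4 cm (distance of any of grease_tub, seat_clamp, spare_battery from where it was at the start of the episode above 0.04 m).
Of cup_1, cup_2, cup_3 only 1 to 3 are there at a start; the rules pass over those that are not, and their reading is None.
At some moment in a run one of cup_1, cup_2, cup_3 may be knocked a few centimetres aside while the robot is not near it.
It also fails if it takes over 210 s, if anything falls off the work surface, if the arm or the gripper's body presses on something with over 40 N, if the wrist force passes 120 N, or if a joint passes its speed limit or range.

## Working session

There is one attempt and no reset: what is moved stays moved. The work goes in short steps, Python scripts to look and compute and a shell command to move; the robot and the scene stay as the last step left them, time stands still between calls to the robot, and variables do not carry over. Pictures are saved under pics/ and viewed, at most 14 in all, crops included, and the job is handed in when it is done.

```bash
mkdir -p pics; ls; python3 - <<'E'
from rig import readout, vision
import cv2
s=readout.get_state();print({k:(v if not hasattr(v,'tolist') else [round(x,3) for x in v]) for k,v in s.items()})
for n in("top","side"):
    cv2.imwrite(f"pics/{n}0.png",vision.get_image(n))
    print(n,vision.camera_params(n))
print(vision.camera_params("wrist"))
E
```

```text
pics
{'clock': 0.0, 'qpos': [np.float64(1.201), np.float64(0.277), np.float64(1.506), np.float64(0.0), np.float64(1.361), np.float64(-0.121)], 'qd': [np.float64(0.0), np.float64(-0.0), np.float64(0.001), np.float64(0.0), np.float64(0.001), np.float64(0.001)], 'effort': [np.float64(0.0), np.float64(-41.677), np.float64(-24.58), np.float64(-0.0), np.float64(0.011), np.float64(-0.0)], 'position': [np.float64(0.141), np.float64(0.557), np.float64(0.23)], 'ee_rot': [np.float64(-0.0), np.float64(0.124), np.float64(0.992), np.float64(-0.001)], 'contact_force': [np.float64(0.213), np.float64(-0.365), np.float64(-0.486)], 'moment': [np.float64(0.021), np.float64(0.022), np.float64(-0.018)], 'gripper_force': 0.0, 'width': 0.08540386977900914}
top {'intrinsics': array([[427.11807788,   0.        , 270.19960684],
       [  0.        , 427.11807788, 202.00023717],
       [  0.        ,   0.        ,   1.        ]]), 'rvec': array([ 2.181872  , -2.1206132 ,  0.17363951]), 'tvec': array([0.25191003, 0.57414575, 1.11199198])}
side {'intrinsics': array([[502.51037751,   0.        , 281.93367898],
       [  0.        , 502.51037751, 203.75081085],
       [  0.        ,   0.        ,   1.        ]]), 'rvec': array([ 2.01791812, -0.48002557,  0.31137722]), 'tvec': array([-0.34240622,  0.32046957,  0.76008788])}
{'intrinsics': array([[374.03263964,   0.        , 282.51029589],
       [  0.        , 374.03263964, 204.9848974 ],
       [  0.        ,   0.        ,   1.        ]]), 'hand_eye': array([[-8.13129888e-04, -9.60225462e-01, -2.79224641e-01,
         7.01529013e-02],
       [ 9.99999669e-01, -7.72361450e-04, -2.56024999e-04,
        -1.04491350e-03],
       [ 3.01793749e-05, -2.79224757e-01,  9.60225773e-01,
        -1.41439851e-01],
       [ 0.00000000e+00,  0.00000000e+00,  0.00000000e+00,
         1.00000000e+00]])}
```

View pics/top0.png

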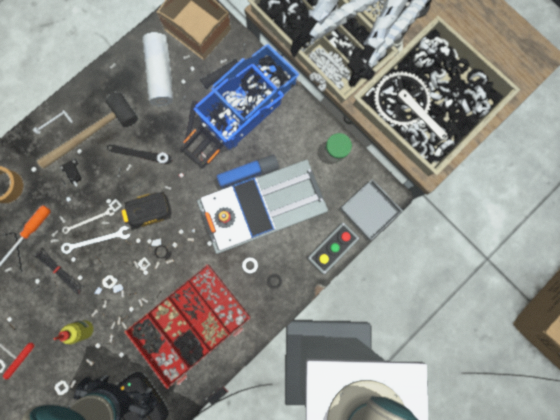

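View pics/side0.png

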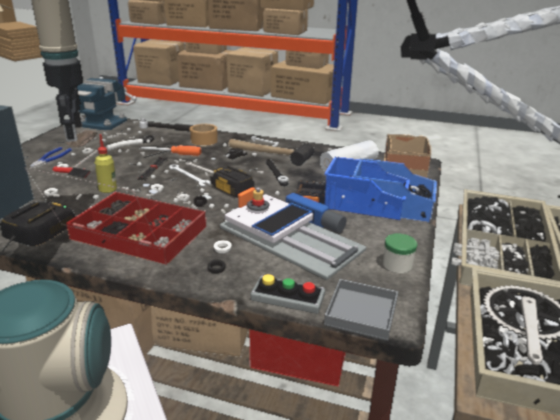

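The top view shows the keys red (346,237), green (335,247) and yellow (324,259). The white cup is at (250,265), a black cup at (275,281), the orange tab at about (210,220), the stud at (224,215), the parts tray at (371,209), and the seat clamp near (162,252).

```bash
cat > h.py <<'E'
import numpy as np, cv2
from scipy.spatial.transform import Rotation as R
from rig import readout, vision
def cam(name,s=None):
    p=vision.camera_params(name);K=p["intrinsics"]
    if name=="wrist":
        s=s or readout.get_state(); q=s["ee_rot"]
        T=np.eye(4);T[:3,:3]=R.from_quat([q[1],q[2],q[3],q[0]]).as_matrix();T[:3,3]=s["position"]
        C=T@p["hand_eye"]; return K,C[:3,:3],C[:3,3]
    Rm=cv2.Rodrigues(p["rvec"])[0]; return K,Rm.T,-Rm.T@p["tvec"]
def onz(c,uv,z):
    K,Rc,o=c; d=Rc@np.linalg.solve(K,[uv[0],uv[1],1.]); return o+d*(z-o[2])/d[2]
def proj(c,P):
    K,Rc,o=c; x=K@(Rc.T@(np.asarray(P,float)-o)); return x[:2]/x[2]
def blobs(img,lo,hi,amin=15):
    hsv=cv2.cvtColor(img,cv2.COLOR_BGR2HSV); m=cv2.inRange(hsv,np.array(lo),np.array(hi))
    n,l,st,ce=cv2.connectedComponentsWithStats(m)
    return [(st[i][4],ce[i].round(1),st[i][:4]) for i in range(1,n) if st[i][4]>=amin]
def tool(s=None):
    s=s or readout.get_state(); q=s["ee_rot"]
    return np.array(s["position"]),R.from_quat([q[1],q[2],q[3],q[0]])
def go(P,yaw=None):
    """shift (tool axes, mm) to world P and turn (units of 6deg about tool z) so tool y points along world yaw, tool down"""
    p,r=tool(); d=r.inv().apply(np.asarray(P)-p)*1000; out=["shift",d.round(1)]
    m=r.as_matrix()
    if yaw is not None:
        y=np.array([np.cos(yaw),np.sin(yaw),0]); z=np.array([0,0,-1.]); t=R.from_matrix(np.c_[np.cross(y,z),y,z])
        out+=["turn6",((r.inv()*t).as_rotvec(degrees=True)/6).round(2)]
    print(*out)
def snap(n,f):
    s=readout.get_state(); im=vision.get_image(n); cv2.imwrite("pics/"+f,im); return im,cam(n,s)
E
python3 - <<'E'
from h import *
c=cam("top")
for n,uv,z in [("red",(346,237),.027),("green",(335,247),.027),("yel",(324,259),.027),("white",(250,265),.011),("black",(275,281),.011),("seat",(162,252),.014),("tray",(371,209),.02),("stud",(224,215),.1),("tab",(209,221),.082),("trayBLUE",(252,207),.046),("batt",(147,210),.05),("tub",(338,145),.064),("casecorner",(205,268),.045),("casecorner2",(247,318),.045),("rail end1",(305,165),.012),("railend2",(327,210),.012),("deckA",(197,200),.044),("deckB",(215,250),.044)]:
    print(n,onz(c,uv,z).round(3))
im=cv2.imread("pics/top0.png")
for nm,lo,hi in [("red",(0,150,120),(6,255,255)),("yel",(24,150,120),(34,255,255)),("grn",(45,120,60),(80,255,255)),("org",(7,150,150),(20,255,255)),("blue",(105,120,60),(120,255,255))]:
    print(nm,[ (a,tuple(x),tuple(b)) for a,x,b in blobs(im,lo,hi) if 190<x[0]<420 and 120<x[1]<300])
# wrist rough
s,cw=None,cam("side")
crop=cv2.resize(im[140:310,150:410],None,fx=3,fy=3,interpolation=cv2.INTER_CUBIC);cv2.imwrite("pics/crop0.png",crop)
E
```

```text
red [0.479 0.06  0.027]
green [0.451 0.09  0.027]
yel [0.419 0.12  0.027]
white [0.397 0.318 0.011]
black [0.356 0.249 0.011]
seat [0.425 0.556 0.014]
tray [ 0.559 -0.01   0.02 ]
stud [0.521 0.385 0.1  ]
tab [0.506 0.425 0.082]
trayBLUE [0.551 0.317 0.046]
batt [0.534 0.595 0.05 ]
tub [0.724 0.09  0.064]
casecorner [0.386 0.434 0.045]
casecorner2 [0.262 0.32  0.045]
rail end1 [0.679 0.173 0.012]
railend2 [0.553 0.11  0.012]
deckA [0.566 0.465 0.044]
deckB [0.434 0.41  0.044]
red [(np.int32(53), (np.float64(345.4), np.float64(236.3)), (np.int32(342), np.int32(233), np.int32(8), np.int32(8))), (np.int32(206), (np.float64(221.3), np.float64(296.3)), (np.int32(212), np.int32(279), np.int32(24), np.int32(35)))]
yel [(np.int32(59), (np.float64(323.6), np.float64(258.5)), (np.int32(320), np.int32(255), np.int32(8), np.int32(8)))]
grn [(np.int32(56), (np.float64(334.6), np.float64(247.4)), (np.int32(331), np.int32(244), np.int32(8), np.int32(8)))]
org [(np.int32(30), (np.float64(213.0), np.float64(155.6)), (np.int32(208), np.int32(150), np.int32(11), np.int32(12))), (np.int32(57), (np.float64(209.8), np.float64(222.2)), (np.int32(206), np.int32(213), np.int32(9), np.int32(19)))]
blue [(np.int32(80), (np.float64(228.4), np.float64(123.4)), (np.int32(225), np.int32(115), np.int32(11), np.int32(17))), (np.int32(503), (np.float64(238.7), np.float64(173.0)), (np.int32(217), np.int32(161), np.int32(44), np.int32(25))), (np.int32(17), (np.float64(246.7), np.float64(180.1)), (np.int32(241), np.int32(178), np.int32(13), np.int32(5)))]
```

View pics/crop0.png

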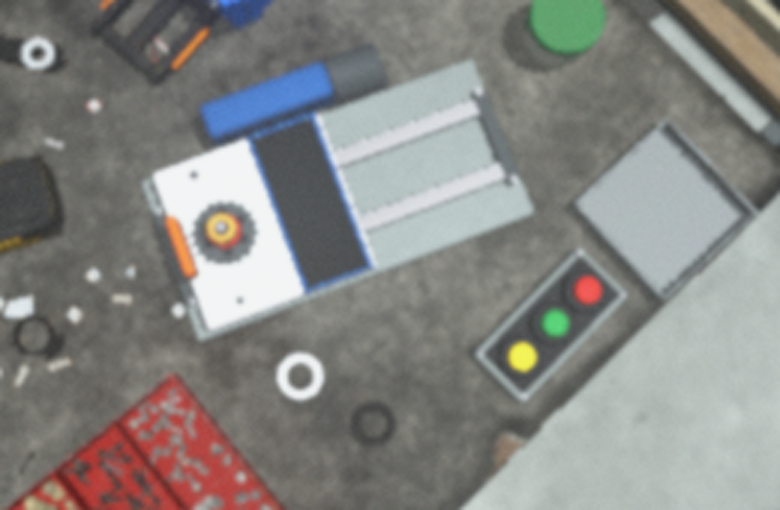

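The crop shows the rig with its stud stack at crop (223,230), the white cup at (300,376), the black cup at (373,423) and the three keys. Next I move above the keys.

```bash
python3 - <<'E'
from h import *
go([.45,.09,.15])
E
```

```text
shift [-414.1 -376.4   81.1]
```

```bash
python3 -m handwheel '[[[-41,-38,0],[0,0,0],1],[[-41,-38,0],[0,0,0],1],[[-41,-38,0],[0,0,0],1],[[-41,-38,0],[0,0,0],1],[[-41,-38,0],[0,0,0],1],[[-41,-38,0],[0,0,0],1],[[-41,-38,20],[0,0,0],1],[[-41,-38,20],[0,0,0],1],[[-41,-38,20],[0,0,0],1],[[-41,-38,20],[0,0,0],1],[[0,0,0],[0,0,0],1],[[0,0,0],[0,0,0],1]]'
python3 - <<'E'
from h import *
im,c=snap("wrist","w1.png")
ts,cs=cam("top"),cam("side")
for nm,lo,hi in [("red",(0,150,100),(6,255,255)),("yel",(24,150,100),(34,255,255)),("grn",(45,120,60),(80,255,255))]:
    for a,x,b in blobs(im,lo,hi,300): print(nm,a,x,b,onz(c,x,.028).round(4))
go([.45,.09,.15],1.324)
E
```

```text
clock: 1.6
position: [0.4448, 0.0882, 0.151]
ee_rot: [-0.001, 0.125, 0.992, 0.0]
contact_force: [0.3, -0.3, 0.1]
width: -0.0002
gripper_force: 0.0
red 555 [260.8 250. ] [248 238  31  27] [0.4814 0.0606 0.028 ]
yel 483 [325.  156.7] [306 136  34  34] [0.4238 0.1236 0.028 ]
grn 801 [291.7 204.7] [276 189  33  32] [0.4523 0.0921 0.028 ]
shift [-4.8  2.5  1.3] turn6 [ 0.   -0.01 -0.02]
```

View pics/w1.png

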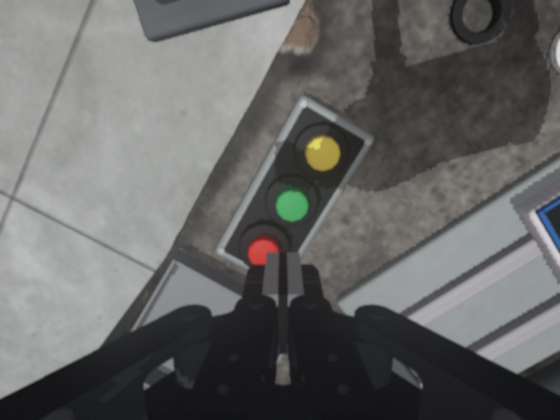

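The wrist picture shows yellow at (325,155), green at (292,205) and red at (262,250), partly hidden by the fingers.

```bash
python3 - <<'E'
from h import *
go([.481,.0607,.045])
E
```

```text
shift [-42.1 -18.3 106.3]
```

```bash
python3 -m handwheel '[[[-42,-18,40],[0,0,0],1],[[0,0,50],[0,0,0],1],[[0,0,16],[0,0,0],1],[[0,0,4],[0,0,0],1],[[0,0,4],[0,0,0],1],[[0,0,0],[0,0,0],1]]'
```

```text
clock: 2.4
position: [0.4817, 0.0612, 0.0382]
ee_rot: [0.0, 0.124, 0.992, 0.0]
contact_force: [-2.2, 1.3, 3.6]
width: 0.0
gripper_force: 1.7
```

```bash
python3 -m handwheel '[[[0,0,1],[0,0,0],1],[[0,0,0],[0,0,0],1]]';python3 -m handwheel '[[[0,0,1],[0,0,0],1],[[0,0,0],[0,0,0],1]]';python3 -m handwheel '[[[0,0,1],[0,0,0],1],[[0,0,0],[0,0,0],1]]'
```

```text
clock: 2.65
position: [0.4823, 0.0606, 0.0369]
ee_rot: [0.001, 0.124, 0.992, 0.0]
contact_force: [-0.8, 1.9, 3.9]
width: -0.0
gripper_force: 2.1
clock: 2.9
position: [0.4823, 0.0605, 0.036]
ee_rot: [0.001, 0.124, 0.992, 0.0]
contact_force: [-1.4, 3.6, 8.5]
width: -0.0003
gripper_force: 4.2
clock: 3.15
position: [0.4824, 0.0605, 0.0358]
ee_rot: [0.001, 0.124, 0.992, 0.0]
contact_force: [-3.7, 3.4, 16.0]
width: -0.0003
gripper_force: 8.0
```

```bash
python3 - <<'E'
from h import *
t,s=cv2.imread("pics/top0.png"),cv2.imread("pics/side0.png")
ct,cs=cam("top"),cam("side"); now,_=snap("side","s1.png")
def P(c): K,Rc,o=c; return K@np.c_[Rc.T,-Rc.T@o]
for nm,lo,hi in [("red",(0,150,100),(6,255,255)),("yel",(24,150,100),(34,255,255)),("grn",(45,120,60),(80,255,255))]:
    a=[x for n,x,b in blobs(t,lo,hi) if 310<x[0]<360 and 225<x[1]<270][0]
    f=lambda im:[(n,x,b) for n,x,b in blobs(im,lo,hi,10) if 255<x[0]<325 and 270<x[1]<300]
    b=f(s); n=f(now)
    X=cv2.triangulatePoints(P(ct),P(cs),a.reshape(2,1),b[0][1].reshape(2,1))[:,0]; print(nm,(X[:3]/X[3]).round(4),b,n)
E
```

```text
red [0.4787 0.0646 0.0359] [(np.int32(101), array([308.5, 287.2]), array([303, 282,  12,  11], dtype=int32))] [(np.int32(16), array([305.9, 290.2]), array([303, 287,   9,   6], dtype=int32))]
yel [0.4186 0.1218 0.0317] [(np.int32(28), array([268.6, 281.2]), array([263, 278,  11,   7], dtype=int32))] [(np.int32(45), array([267.4, 279.6]), array([263, 276,   9,   9], dtype=int32))]
grn [0.4482 0.0935 0.0362] [(np.int32(81), array([288. , 283.2]), array([283, 279,  11,   9], dtype=int32))] [(np.int32(75), array([287.9, 283.5]), array([283, 280,  11,   8], dtype=int32))]
```

```bash
python3 - <<'E'
from h import *
go([.421,.1225,.046])
E
```

```text
shift [ 74.7  44.9 -10.2]
```

```bash
python3 -m handwheel '[[[0,0,-35],[0,0,0],1],[[37,22.5,0],[0,0,0],1],[[37,22.5,0],[0,0,0],1],[[0,0,24],[0,0,0],1],[[0,0,6],[0,0,0],1],[[0,0,2],[0,0,0],1],[[0,0,1],[0,0,0],1],[[0,0,0],[0,0,0],1],[[0,0,0],[0,0,0],1]]';python3 -m handwheel '[[[0,0,1],[0,0,0],1],[[0,0,0],[0,0,0],1]]';
```

```text
clock: 4.32
position: [0.421, 0.1218, 0.0365]
ee_rot: [-0.0, 0.124, 0.992, -0.0]
contact_force: [-2.9, -0.4, 4.6]
width: 0.0001
gripper_force: 2.2
clock: 4.58
position: [0.421, 0.1218, 0.0359]
ee_rot: [0.0, 0.124, 0.992, -0.0]
contact_force: [-4.8, -1.4, 11.0]
width: 0.0001
gripper_force: 5.3
```

```bash
python3 - <<'E'
from h import *
go([.51,.42,.22],np.radians(22.7))
E
```

```text
shift [ -13.   310.8 -184.2] turn6 [-0.    0.    8.84]
```

```bash
python3 -m handwheel '[[[0,0,-60],[0,0,0],1],[[0,0,-60],[0,0,0],1],[[0,52,-60],[0,0,0],1],[[0,52,0],[0,0,0],1],[[0,52,0],[0,0,0],1],[[0,52,0],[0,0,0],1],[[0,52,0],[0,0,0],1],[[-13,51,0],[0,0,0],1],[[0,0,0],[0,0,0.98],1],[[0,0,0],[0,0,0.98],1],[[0,0,0],[0,0,0.98],1],[[0,0,0],[0,0,0.98],1],[[0,0,0],[0,0,0.98],1],[[0,0,0],[0,0,0.98],1],[[0,0,0],[0,0,0.98],1],[[0,0,0],[0,0,0.98],1],[[0,0,0],[0,0,1],1],[[0,0,0],[0,0,0],1]]'
python3 - <<'E'
from h import *
im,c=snap("wrist","w2.png")
print(readout.get_state()["qpos"].round(2))
for nm,lo,hi,z in [("org",(5,170,120),(20,255,255),.078),("blue",(105,120,60),(125,255,255),.049)]:
    for a,x,b in blobs(im,lo,hi,150): print(nm,a,x,b,onz(c,x,z).round(4))
E
```

```text
clock: 6.82
position: [0.5086, 0.41, 0.2024]
ee_rot: [0.001, 0.554, 0.833, 0.001]
contact_force: [-0.6, 0.1, -0.1]
width: -0.0
gripper_force: 0.0
[ 0.57  0.41  1.38 -0.    1.36  0.17]
org 294 [475.6 234.4] [464 211  23  45] [0.6559 0.438  0.078 ]
blue 3168 [399.5 272.3] [371 221  51 100] [0.6322 0.3783 0.049 ]
blue 8969 [521.  314.6] [466 241  94 154] [0.7526 0.3833 0.049 ]
blue 278 [359.9 279.9] [319 267  52  39] [0.6037 0.3585 0.049 ]
```

View pics/w2.png

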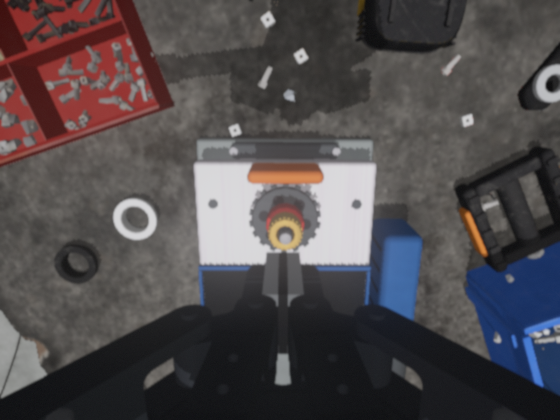

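The tab is at (285,172), the stud tip at (286,238), the white cup at (135,218) and the black cup at (76,261). The deck edges are square to the picture, so the tool is aligned with the rail.

```bash
python3 - <<'E'
from h import *
im=cv2.imread("pics/w2.png"); c=cam("wrist")
h=cv2.cvtColor(im,cv2.COLOR_BGR2HSV); m=cv2.inRange(h,np.array((3,150,120)),np.array((16,255,255))); m[190:]=0;m[:,400:]=0
ys,xs=np.nonzero(m); print("tab",xs.min(),xs.max(),ys.min(),ys.max())
tab=onz(c,((xs.min()+xs.max())/2,ys.min()),.082); stud=onz(c,(286,238),.102)
for n,p in [("tabtop",tab),("stud",stud),("L",onz(c,(195,163),.044)),("Rr",onz(c,(376,163),.044)),("rimL",onz(c,(200,268),.049)),("rimR",onz(c,(370,268),.049)),("white",onz(c,(135,218),.011)),("black",onz(c,(76,261),.011))]: print(n,p.round(4))
d=onz(c,(376,163),.044)-onz(c,(195,163),.044); print(np.degrees(np.arctan2(d[1],d[0])),np.hypot(*d[:2]))
p,r=tool(); 
for n,q in [("tab",tab),("stud",stud)]: print(n,(r.inv().apply(q-p)*1000).round(1))
E
```

```text
tab 2 317 61 181
tabtop [0.3987 0.4634 0.082 ]
stud [0.5202 0.3883 0.102 ]
L [0.4365 0.3991 0.044 ]
Rr [0.5715 0.4556 0.044 ]
rimL [0.4711 0.3155 0.049 ]
rimR [0.6064 0.3721 0.049 ]
white [0.3968 0.32   0.011 ]
black [0.3567 0.2558 0.011 ]
22.732227927711428 0.146334850398869
tab [ 91.8 -80.6 120.3]
stud [-24.5   2.3 100.4]
```

```bash
python3 -m handwheel '[[[50,2.3,0],[0,0,0],1],[[0,0,60],[0,0,0],1],[[0,0,60],[0,0,0],1],[[0,0,27],[0,0,0],1],[[-8,0,0],[0,0,0],1],[[-5,0,0],[0,0,0],1],[[0,0,0],[0,0,0],1]]'; python3 - <<'E'
from h import *
p,r=tool();print((r.inv().apply(np.array([.5032,.4289,.062])-p)*1000).round(1))
E
```

```text
clock: 7.75
position: [0.497, 0.4449, 0.0578]
ee_rot: [0.001, 0.554, 0.832, 0.002]
contact_force: [0.8, -0.1, -0.0]
width: 0.0001
gripper_force: 0.0
[-17.2  -0.5  -4.2]
```

```bash
for i in 1 2 3 4; do :; done; python3 -m handwheel '[[[-2,0,0],[0,0,0],1],[[-2,0,0],[0,0,0],1],[[-1,0,0],[0,0,0],1],[[0,0,0],[0,0,0],1]]'; python3 -m handwheel '[[[-1,0,0],[0,0,0],1],[[-1,0,0],[0,0,0],1],[[0,0,0],[0,0,0],1]]'
```

```text
clock: 8.25
position: [0.4973, 0.44, 0.0556]
ee_rot: [-0.0, 0.554, 0.832, 0.0]
contact_force: [0.7, -0.0, -1.1]
width: -0.0001
gripper_force: 0.0
clock: 8.62
position: [0.4978, 0.4387, 0.0555]
ee_rot: [-0.0, 0.554, 0.832, 0.0]
contact_force: [-1.2, 1.8, -1.4]
width: 0.0
gripper_force: 1.2
```

```bash
A='x'; python3 -m handwheel '[[[-1,0,0],[0,0,0],1],[[-1,0,0],[0,0,0],1],[[-1,0,0],[0,0,0],1],[[-1,0,0],[0,0,0],1],[[-1,0,0],[0,0,0],1],[[-1,0,0],[0,0,0],1]]'; python3 -m handwheel '[[[-1.5,0,0],[0,0,0],1],[[-1.5,0,0],[0,0,0],1],[[-1.5,0,0],[0,0,0],1],[[-1.5,0,0],[0,0,0],1],[[-1.5,0,0],[0,0,0],1],[[-1.5,0,0],[0,0,0],1]]'; python3 -m handwheel '[[[-1.5,0,0],[0,0,0],1],[[-1.5,0,0],[0,0,0],1],[[-1.5,0,0],[0,0,0],1],[[-1.5,0,0],[0,0,0],1],[[-1.5,0,0],[0,0,0],1],[[-1.5,0,0],[0,0,0],1],[[-1.5,0,0],[0,0,0],1],[[-1.5,0,0],[0,0,0],1]]'
```

```text
clock: 9.38
position: [0.5004, 0.4325, 0.0555]
ee_rot: [-0.0, 0.554, 0.832, -0.0]
contact_force: [-0.7, 3.1, -1.3]
width: -0.0003
gripper_force: 1.4
clock: 10.12
position: [0.5032, 0.4258, 0.0555]
ee_rot: [-0.001, 0.554, 0.832, 0.001]
contact_force: [-4.6, 8.0, -2.0]
width: -0.0002
gripper_force: 4.5
clock: 11.12
position: [0.508, 0.4142, 0.0555]
ee_rot: [-0.001, 0.554, 0.833, 0.0]
contact_force: [-1.3, 4.4, -2.3]
width: 0.0
gripper_force: 2.2
```

```bash
python3 -m handwheel '[[[-2,0,0],[0,0,0],1],[[-3,0,0],[0,0,0],1],[[-4,0,0],[0,0,0],1],[[-5,0,0],[0,0,0],1],[[-5,0,0],[0,0,0],1],[[-5,0,0],[0,0,0],1],[[-5,0,0],[0,0,0],1],[[-5,0,0],[0,0,0],1],[[-5,0,0],[0,0,0],1],[[-5,0,0],[0,0,0],1],[[-5,0,0],[0,0,0],1],[[-5,0,0],[0,0,0],1],[[-5,0,0],[0,0,0],1],[[-5,0,0],[0,0,0],1],[[-5,0,0],[0,0,0],1],[[-5,0,0],[0,0,0],1],[[-4,0,0],[0,0,0],1],[[-3,0,0],[0,0,0],1],[[-2,0,0],[0,0,0],1],[[-1,0,0],[0,0,0],1]]'
```

```text
clock: 13.62
position: [0.5413, 0.3357, 0.0557]
ee_rot: [0.0, 0.554, 0.832, 0.0]
contact_force: [-2.1, 1.9, -0.0]
width: -0.0001
gripper_force: 1.3
```

```bash
python3 -m handwheel '[[[-1.5,0,0],[0,0,0],1],[[-1.5,0,0],[0,0,0],1],[[-1.5,0,0],[0,0,0],1],[[-1.5,0,0],[0,0,0],1],[[-1.5,0,0],[0,0,0],1]]';python3 -m handwheel '[[[-1.5,0,0],[0,0,0],1],[[-1.5,0,0],[0,0,0],1],[[-1.5,0,0],[0,0,0],1]]'
```

```text
clock: 14.25
position: [0.5441, 0.3289, 0.0557]
ee_rot: [0.0, 0.554, 0.832, 0.0]
contact_force: [-3.3, 2.2, 1.1]
width: -0.0001
gripper_force: 1.4
clock: 14.62
position: [0.5458, 0.3247, 0.0557]
ee_rot: [0.0, 0.554, 0.832, 0.0]
contact_force: [-2.4, 2.4, 1.5]
width: -0.0003
gripper_force: 1.4
```

```bash
python3 -m handwheel '[[[-1,0,0],[0,0,0],1],[[-1,0,0],[0,0,0],1],[[-1,0,0],[0,0,0],1],[[-1,0,0],[0,0,0],1]]';python3 -m handwheel '[[[-1,0,0],[0,0,0],1],[[-1,0,0],[0,0,0],1]]';python3 -m handwheel '[[[-1,0,0],[0,0,0],1],[[-1,0,0],[0,0,0],1]]'
```

```text
clock: 15.12
position: [0.5473, 0.3211, 0.0557]
ee_rot: [0.0, 0.554, 0.832, 0.0]
contact_force: [-1.7, 2.7, 2.0]
width: -0.0004
gripper_force: 1.4
clock: 15.38
position: [0.548, 0.3192, 0.0557]
ee_rot: [0.0, 0.554, 0.832, 0.0]
contact_force: [-1.1, 2.0, 2.5]
width: -0.0003
gripper_force: 1.4
clock: 15.62
position: [0.5482, 0.3189, 0.0557]
ee_rot: [-0.001, 0.554, 0.832, 0.001]
contact_force: [-3.2, 8.4, 2.0]
width: 0.0001
gripper_force: 4.4
```

```bash
python3 -m handwheel '[[[-0.5,0,0],[0,0,0],1],[[0,0,0],[0,0,0],1],[[10,0,0],[0,0,0],1],[[10,0,0],[0,0,0],1],[[0,0,-60],[0,0,0],1],[[0,0,-60],[0,0,0],1],[[-60,0,-25],[0,0,0],1],[[0,0,0],[0,0,0],-1],[[0,0,0],[0,0,0],-1],[[0,0,0],[0,0,0],-1],[[0,0,0],[0,0,0],-1]]'
python3 - <<'E'
from h import *
im,c=snap("wrist","w3.png"); g,ct=snap("top","t3.png")
g=g[150:320,180:440]; cv2.imwrite("pics/t3c.png",cv2.resize(g,None,fx=2.8,fy=2.8,interpolation=cv2.INTER_CUBIC))
p=tool()[0];print(p, proj(c,[.5695,.2682,.102]))
E
```

```text
clock: 17.0
position: [0.5626, 0.2827, 0.1985]
ee_rot: [-0.001, 0.554, 0.833, -0.001]
contact_force: [0.2, -0.0, 0.1]
width: 0.0726
gripper_force: 0.0
[0.56288039 0.28260994 0.19889504] [284.08478518 228.46586561]
```

View pics/w3.png

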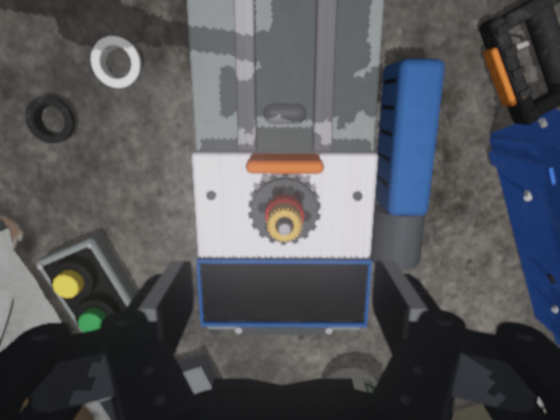

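View pics/t3c.png

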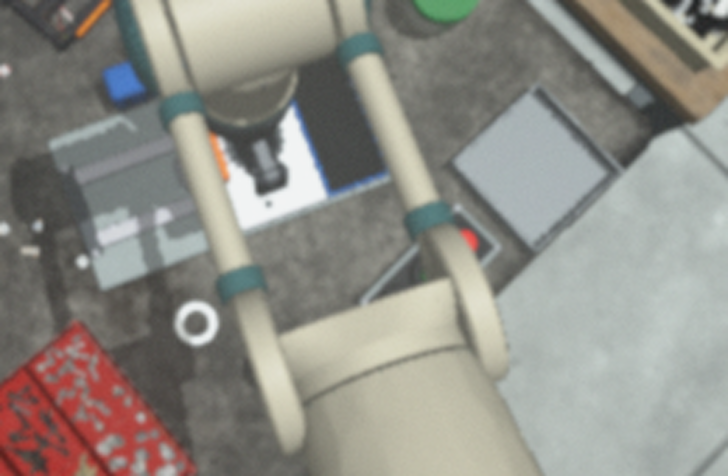

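The stud tip is at (285,228), which matches the prediction of (284,228). The parts tray centre is at crop (535,166), the white cup at (116,62) and the black cup at (51,118). Only two cups are visible.

```bash
python3 - <<'E'
from h import *
ct=cam("top")
q=[onz(ct,(180+u/2.8,150+v/2.8),.025) for u,v in [(537,87),(618,168),(535,248),(450,160)]]
print(np.round(q,4),np.mean(q,0).round(4)); e=q[1]-q[0]; print(np.degrees(np.arctan2(e[1],e[0])),np.hypot(*e[:2]))
go([.5695,.2682,.075],np.radians(22.73))
E
```

```text
[[ 0.6358 -0.0112  0.025 ]
 [ 0.5575 -0.0901  0.025 ]
 [ 0.477  -0.008   0.025 ]
 [ 0.5605  0.0747  0.025 ]] [ 0.5577 -0.0086  0.025 ]
-134.7856530161505 0.11119352959120468
shift [-15.9   0.7 123.9] turn6 [-0.01 -0.    0.  ]
```

```bash
python3 -m handwheel '[[[-16,0.7,40],[0,0,0],-1],[[0,0,50],[0,0,0],-1],[[0,0,34],[0,0,0],-1],[[0,0,0],[0,0,0],-1],[[0,0,0],[0,0,0],0.3],[[0,0,0],[0,0,0],1],[[0,0,0],[0,0,0],1],[[0,0,0],[0,0,0],1],[[0,0,0],[0,0,0],1],[[0,0,0],[0,0,0],1],[[0,0,0],[0,0,0],1]]' 40
```

```text
clock: 18.48
position: [0.5708, 0.2679, 0.077]
ee_rot: [0.001, 0.554, 0.832, 0.001]
contact_force: [-0.7, -0.8, 6.0]
width: 0.0215
gripper_force: 39.3
```

```bash
python3 -m handwheel '[[[0,0,-5],[0,0,0],1],[[0,0,-10],[0,0,0],1],[[0,0,-15],[0,0,0],1],[[0,0,-20],[0,0,0],1],[[0,0,-25],[0,0,0],1],[[0,0,0],[0,0,0],1]]'; python3 - <<'E'
from h import *
im,c=snap("wrist","w4.png"); cv2.imwrite("pics/w4c.png",im[100:380,150:420])
go([.600,-.009,.10])
E
```

```text
clock: 19.23
position: [0.5719, 0.2682, 0.1535]
ee_rot: [0.002, 0.554, 0.832, 0.002]
contact_force: [1.0, 0.6, -0.5]
width: 0.022
gripper_force: 39.2
shift [-266.7  -80.1   51.6]
```

View pics/w4c.png

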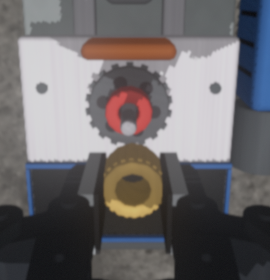

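The nut is held; the spacer and sprocket are still on the stud.

```bash
python3 -m handwheel '[[[-45,-13.5,0],[0,0,0],1],[[-45,-13.5,0],[0,0,0],1],[[-45,-13.5,0],[0,0,0],1],[[-45,-13.5,0],[0,0,0],1],[[-45,-13,0],[0,0,0],1],[[-42,-13,30],[0,0,0],1],[[0,0,50],[0,0,0],1],[[0,0,40],[0,0,0],1],[[0,0,4],[0,0,0],1],[[0,0,0],[0,0,0],1]]'
```

```text
clock: 20.52
position: [0.5998, -0.0095, 0.0268]
ee_rot: [0.0, 0.554, 0.833, 0.0]
contact_force: [-0.5, -0.1, 0.3]
width: 0.0217
gripper_force: 39.3
```

```bash
python3 -m handwheel '[[[0,0,0],[0,0,0],0.2],[[0,0,0],[0,0,0],0.2],[[0,0,0],[0,0,0],0.2],[[0,0,-60],[0,0,0],0],[[0,0,-50],[0,0,0],0],[[0,0,0],[0,0,0],0]]'; python3 - <<'E'
from h import *
im,c=snap("wrist","w5.png"); cv2.imwrite("pics/w5c.png",im)
hsv=[(a,x,onz(c,x,.013).round(3)) for a,x,b in blobs(im,(15,90,70),(28,255,255),150)]; print(hsv)
go([.5695,.2682,.137])
E
```

```text
clock: 21.28
position: [0.6028, -0.0099, 0.1418]
ee_rot: [0.005, 0.554, 0.833, 0.002]
contact_force: [0.1, -0.3, -1.3]
width: 0.0428
gripper_force: 0.0
[(np.int32(715), array([278.9, 192.6]), array([ 0.601, -0.011,  0.013]))]
shift [268.4  78.4   1.7]
```

```bash
python3 -m handwheel '[[[45,13,0],[0,0,0],0],[[45,13,0],[0,0,0],0],[[45,13,0],[0,0,0],-0.2],[[45,13,0],[0,0,0],-0.2],[[45,13,0],[0,0,0],-0.2],[[43,13.4,0],[0,0,0],-0.2],[[0,0,0],[0,0,0],-0.2]]'; python3 - <<'E'
from h import *
im,c=snap("wrist","w6.png")
print([(a,x,onz(c,x,.074).round(4)) for a,x,b in blobs(im,(0,150,80),(6,255,255),150)]+[(a,x,onz(c,x,.074).round(4)) for a,x,b in blobs(im,(174,150,80),(180,255,255),150)])
go([.5695,.2682,.063],np.radians(22.73))
E
```

```text
clock: 22.2
position: [0.5665, 0.2706, 0.1346]
ee_rot: [-0.001, 0.552, 0.834, -0.001]
contact_force: [0.4, 0.5, 0.2]
width: 0.0514
gripper_force: 0.0
[]
shift [-1.5  2.5 71.6] turn6 [-0.03  0.    0.02]
```

```bash
python3 -m handwheel '[[[-1.5,1,20],[0,0,0],-0.2],[[0,0,30],[0,0,0],-0.2],[[0,0,20],[0,0,0],-0.2],[[0,0,0],[0,0,0],-0.2]]'; python3 - <<'E'
from h import *
go([.5695,.2682,.063],np.radians(22.73))
E
```

```text
clock: 22.75
position: [0.568, 0.2647, 0.064]
ee_rot: [-0.002, 0.555, 0.832, -0.003]
contact_force: [-0.1, 0.1, 0.0]
width: 0.0511
gripper_force: 0.0
shift [2.6 2.7 1. ] turn6 [-0.06  0.   -0.02]
```

```bash
python3 -m handwheel '[[[2.6,2,1],[0,0,0],-0.2],[[0,0,0],[0,0,0],0.5],[[0,0,0],[0,0,0],1],[[0,0,0],[0,0,0],1],[[0,0,0],[0,0,0],1],[[0,0,0],[0,0,0],1],[[0,0,0],[0,0,0],1]]' 40; python3 -m handwheel '[[[0,0,-5],[0,0,0],1],[[0,0,-10],[0,0,0],1],[[0,0,-20],[0,0,0],1],[[0,0,-30],[0,0,0],1],[[0,0,-25],[0,0,0],1],[[0,0,0],[0,0,0],1]]'; python3 - <<'E'
from h import *
im,c=snap("wrist","w6.png"); cv2.imwrite("pics/w6c.png",im[100:380,150:420])
go([.558,.035,.10],np.radians(22.73))
E
```

```text
clock: 23.62
position: [0.5711, 0.2702, 0.0669]
ee_rot: [0.001, 0.554, 0.833, 0.001]
contact_force: [-0.7, -0.4, 6.0]
width: 0.0267
gripper_force: 39.6
clock: 24.38
position: [0.5722, 0.2707, 0.1581]
ee_rot: [0.002, 0.554, 0.832, 0.002]
contact_force: [0.2, -0.1, -0.1]
width: 0.0273
gripper_force: 39.4
shift [-212.  -103.    56.2] turn6 [ 0.02  0.   -0.  ]
```

View pics/w6c.png

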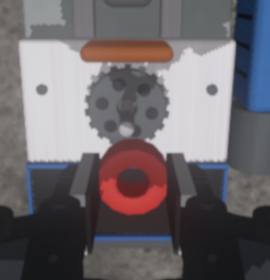

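The spacer is held; the sprocket is still on the stud.

```bash
python3 -m handwheel '[[[-43,-20.6,0],[0,0,0],1],[[-43,-20.6,0],[0,0,0],1],[[-43,-20.6,0],[0,0,0],1],[[-43,-20.6,0],[0,0,0],1],[[-40,-20.6,30],[0,0,0],1],[[0,0,50],[0,0,0],1],[[0,0,40],[0,0,0],1],[[0,0,3],[0,0,0],1],[[0,0,0],[0,0,0],1],[[0,0,0],[0,0,0],0.1],[[0,0,0],[0,0,0],0.1],[[0,0,0],[0,0,0],0.1],[[0,0,-60],[0,0,0],0],[[0,0,-50],[0,0,0],0],[[0,0,0],[0,0,0],0]]'; python3 - <<'E'
from h import *
im,c=snap("wrist","w7.png")
print([(a,x,onz(c,x,.017).round(4)) for a,x,b in blobs(im,(0,130,60),(6,255,255),150)]+[(a,x,onz(c,x,.017).round(4)) for a,x,b in blobs(im,(174,130,60),(180,255,255),150)])
go([.5695,.2682,.140],np.radians(22.73))
E
```

```text
clock: 26.3
position: [0.5607, 0.0347, 0.1475]
ee_rot: [0.005, 0.554, 0.833, 0.003]
contact_force: [1.0, 0.9, -0.2]
width: 0.0427
gripper_force: 0.0
[(np.int32(1141), array([183.7, 113.6]), array([0.4755, 0.0611, 0.017 ])), (np.int32(841), array([280.1, 192.2]), array([0.5602, 0.0344, 0.017 ]))]
shift [211.3 100.    4.9] turn6 [ 0.04  0.02 -0.  ]
```

```bash
python3 -m handwheel '[[[43,20,0],[0,0,0],-1],[[42,20,0],[0,0,0],-1],[[42,20,0],[0,0,0],-1],[[42,20,0],[0,0,0],-1],[[42.3,20,0],[0,0,0],-1],[[0,0,0],[0,0,0],-1],[[0,0,0],[0,0,0],-1]]'; python3 - <<'E'
from h import *
go([.5695,.2682,.065],np.radians(22.73))
im,c=snap("wrist","w8.png");cv2.imwrite("pics/w8c.png",im)
E
```

```text
clock: 27.22
position: [0.5671, 0.2676, 0.141]
ee_rot: [-0.001, 0.554, 0.833, -0.002]
contact_force: [-0.4, -0.4, -0.1]
width: 0.0856
gripper_force: 0.0
shift [-0.3  2.8 76. ] turn6 [-0.03  0.    0.  ]
```

View pics/w8c.png

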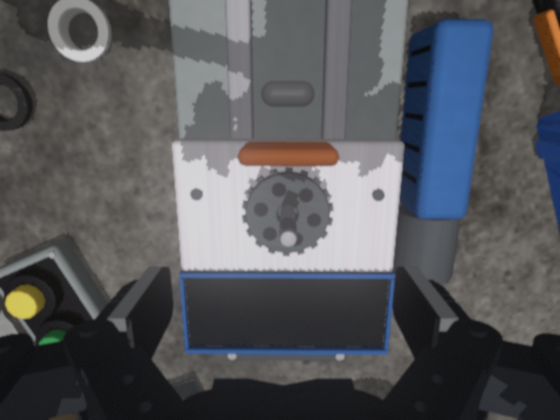

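The sprocket sits centred on the stud at (288,210), with the stud tip at (288,239). I descend around it.

```bash
python3 -m handwheel '[[[0,2.5,40],[0,0,0],-1],[[0,0,35],[0,0,0],-1],[[0,0,12],[0,0,0],-1],[[0,0,0],[0,0,0],-1],[[0,0,0],[0,0,0],-1]]'; python3 - <<'E'
from h import *
go([.5695,.2682,.045],np.radians(22.73))
E
```

```text
clock: 27.9
position: [0.5717, 0.2692, 0.0571]
ee_rot: [0.001, 0.554, 0.832, 0.001]
contact_force: [0.1, 0.2, 0.0]
width: 0.0859
gripper_force: 0.0
shift [-0.1 -2.4 12.1] turn6 [ 0.03  0.   -0.01]
```

```bash
python3 -m handwheel '[[[0,-2,6],[0,0,0],-1],[[0,0,5],[0,0,0],-1],[[0,0,0],[0,0,0],-0.4],[[0,0,0],[0,0,0],0],[[0,0,0],[0,0,0],1],[[0,0,0],[0,0,0],1],[[0,0,0],[0,0,0],1],[[0,0,0],[0,0,0],1],[[0,0,0],[0,0,0],1]]' 40
```

```text
clock: 29.02
position: [0.5687, 0.2685, 0.0452]
ee_rot: [0.0, 0.554, 0.832, 0.0]
contact_force: [-1.8, -1.2, 6.2]
width: 0.0522
gripper_force: 41.4
```

```bash
python3 -m handwheel '[[[0,0,-5],[0,0,0],1],[[0,0,-10],[0,0,0],1],[[0,0,-20],[0,0,0],1],[[0,0,-30],[0,0,0],1],[[0,0,-35],[0,0,0],1],[[0,0,0],[0,0,0],1]]'; python3 - <<'E'
from h import *
im,c=snap("wrist","w9.png"); cv2.imwrite("pics/w9c.png",im[100:380,150:420])
go([.533,-.022,.10],np.radians(22.73))
E
```

```text
clock: 29.78
position: [0.5709, 0.2693, 0.1481]
ee_rot: [0.002, 0.554, 0.832, 0.003]
contact_force: [0.5, -0.7, -2.5]
width: 0.0518
gripper_force: 42.0
shift [-254.2 -146.    45.5] turn6 [ 0.03  0.   -0.  ]
```

View pics/w9c.png

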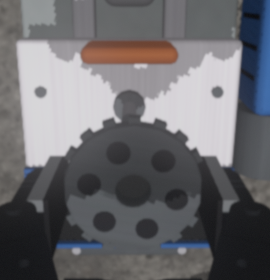

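```bash
python3 -m handwheel '[[[-43,-24.3,0],[0,0,0],1],[[-43,-24.3,0],[0,0,0],1],[[-43,-24.3,0],[0,0,0],1],[[-43,-24.3,0],[0,0,0],1],[[-42,-24.3,0],[0,0,0],1],[[-40,-24.3,30],[0,0,0],1],[[0,0,50],[0,0,0],1],[[0,0,33],[0,0,0],1],[[0,0,2],[0,0,0],1],[[0,0,0],[0,0,0],1],[[0,0,0],[0,0,0],1]]'; python3 -m handwheel '[[[0,0,0],[0,0,0],-0.5],[[0,0,0],[0,0,0],-0.5],[[0,0,0],[0,0,0],-0.5],[[0,0,0],[0,0,0],-0.5],[[0,0,-60],[0,0,0],-0.5],[[0,0,-60],[0,0,0],-0.5],[[40,0,-60],[0,0,0],-0.5],[[0,0,0],[0,0,0],-0.5]]'; python3 - <<'E'
from h import *
im,c=snap("wrist","w10.png"); s,_=snap("side","s10.png"); print([proj(c,p).round(0) for p in [(.6,-.01,.012),(.56,.034,.012),(.533,-.022,.01)]])
go([.397,.32,.15])
E
```

```text
clock: 31.2
position: [0.5334, -0.0221, 0.0309]
ee_rot: [0.001, 0.554, 0.833, 0.001]
contact_force: [-0.2, 0.3, -1.4]
width: 0.052
gripper_force: 42.3
clock: 32.2
position: [0.5207, 0.0111, 0.2062]
ee_rot: [0.004, 0.553, 0.833, 0.002]
contact_force: [-0.0, 0.2, -0.9]
width: 0.0639
gripper_force: 0.0
[array([349., 226.]), array([330., 168.]), array([279., 211.])]
shift [333.    7.8  51.5]
```

View pics/w10.png

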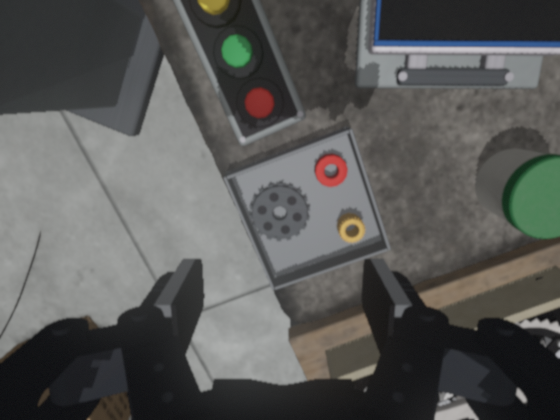

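The tray holds the sprocket (279,211), spacer (331,170) and nut (351,229), all flat. Next come the cups.

```bash
python3 -m handwheel '[[[50,0,0],[0,0,0],-0.4],[[50,0,0],[0,0,0],-0.4],[[50,0,0],[0,0,0],-0.4],[[50,0,0],[0,0,0],-0.4],[[50,0,20],[0,0,0],-0.4],[[40,-10,20],[0,0,0],-0.4],[[0,0,0],[0,0,0],-0.4],[[0,0,0],[0,0,0],-0.4]]'; python3 - <<'E'
from h import *
im,c=snap("wrist","w11.png"); t,ct=snap("top","t11.png")
print(proj(c,(.397,.32,.011)),proj(c,(.3567,.2558,.011)))
g=cv2.medianBlur(cv2.cvtColor(im,cv2.COLOR_BGR2GRAY),5)
z=c[2][2]-.011; rr=374*.02/z; print("r",rr)
C=cv2.HoughCircles(g,cv2.HOUGH_GRADIENT,1,30,param1=80,param2=22,minRadius=int(rr*.85),maxRadius=int(rr*1.2))
for x in (C[0] if C is not None else [])[:8]: print(x.round(0),g[int(x[1]),int(x[0])],onz(c,x[:2],.011).round(4))
w=[(a,x,onz(c,x,.011).round(4),b) for a,x,b in blobs(im,(0,0,170),(180,50,255),500)];print(w)
E
```

```text
clock: 33.3
position: [0.3976, 0.2728, 0.1604]
ee_rot: [-0.0, 0.554, 0.833, -0.001]
contact_force: [0.2, 0.6, -0.5]
width: 0.0597
gripper_force: 0.0
[306.04681844 131.16892533] [227.51826223 186.73130346]
r 25.727884676059183
[304. 132.  26.] 93 [0.3963 0.3186 0.011 ]
[224. 188.  26.] 84 [0.355  0.2535 0.011 ]
[(np.int32(2920), array([453.1, 131.6]), array([0.501 , 0.3631, 0.011 ]), array([435,  50,  38, 169], dtype=int32)), (np.int32(2531), array([540.1, 132.3]), array([0.5626, 0.3883, 0.011 ]), array([519,  51,  41, 168], dtype=int32)), (np.int32(1126), array([304.8, 134.5]), array([0.3971, 0.3173, 0.011 ]), array([279, 108,  52,  52], dtype=int32)), (np.int32(6260), array([442.4, 276.3]), array([0.5539, 0.2529, 0.011 ]), array([392, 234, 129,  97], dtype=int32)), (np.int32(3156), array([535.4, 296.3]), array([0.6381, 0.2673, 0.011 ]), array([498, 267,  62,  73], dtype=int32))]
```

View pics/w11.png

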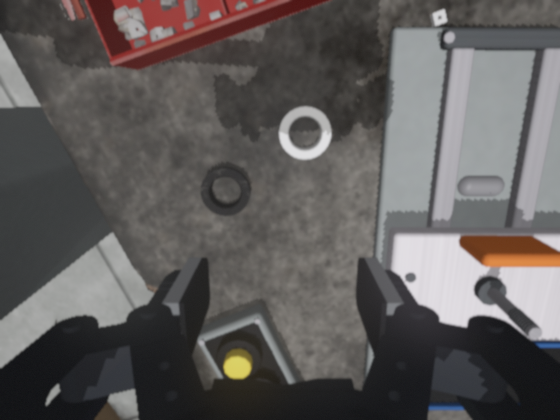

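The white cup is at (304,132) and the black cup at (224,188). No third cup is visible.

```bash
python3 - <<'E'
from h import *
go([.3965,.3186,.05],np.radians(22.73))
E
```

```text
shift [ 43.2  15.8 111.3] turn6 [-0.    0.   -0.02]
```

```bash
python3 -m handwheel '[[[43,16,10],[0,0,0],-0.4],[[0,0,50],[0,0,0],-0.4],[[0,0,50],[0,0,0],-0.4],[[0,0,30],[0,0,0],-0.4],[[0,0,12],[0,0,0],-0.4],[[0,0,3],[0,0,0],-0.4],[[0,0,0],[0,0,0],-0.4]]';python3 -m handwheel '[[[0,0,2],[0,0,0],-0.4],[[0,0,0],[0,0,0],0.2],[[0,0,0],[0,0,0],1],[[0,0,0],[0,0,0],1],[[0,0,0],[0,0,0],1],[[0,0,0],[0,0,0],1],[[0,0,0],[0,0,0],1]]' 30
```

```text
clock: 34.28
position: [0.397, 0.3197, 0.0076]
ee_rot: [0.001, 0.554, 0.832, 0.001]
contact_force: [-0.3, 0.8, 0.1]
width: 0.0597
gripper_force: 0.0
clock: 35.15
position: [0.3962, 0.3197, 0.0055]
ee_rot: [0.0, 0.554, 0.833, 0.001]
contact_force: [-1.1, -0.8, 5.3]
width: 0.0373
gripper_force: 29.5
```

```bash
python3 -m handwheel '[[[0,0,-15],[0,0,0],1],[[0,0,-30],[0,0,0],1],[[0,0,-45],[0,0,0],1],[[0,0,-45],[0,0,0],1],[[0,0,0],[0,0,0],1]]';python3 - <<'E'
from h import *
im,c=snap("wrist","w12.png")
p,r=tool(); print([(a,x,(r.inv().apply(onz(c,x,p[2])-p)*1000).round(1),b) for a,x,b in blobs(im[:330],(0,0,150),(180,60,255),500)])
go([.632,.209,.12],np.radians(22.73))
E
```

```text
clock: 35.78
position: [0.3982, 0.321, 0.1441]
ee_rot: [0.002, 0.554, 0.833, 0.004]
contact_force: [0.2, 0.3, -1.2]
width: 0.0368
gripper_force: 30.2
[(np.int32(626), array([97.2, 87.7]), array([ 72.9, -66. ,  -0.3]), array([81, 73, 34, 32], dtype=int32)), (np.int32(7537), array([386.5, 189.5]), array([34.3, 42.9,  0.2]), array([356,  95,  62, 175], dtype=int32)), (np.int32(8557), array([529.6, 193.2]), array([ 32.6, 100.3,   0.5]), array([491,  96,  69, 185], dtype=int32)), (np.int32(10928), array([453.9, 186.4]), array([35.5, 69.6,  0.4]), array([407, 116,  99, 165], dtype=int32)), (np.int32(3984), array([282.6, 278.5]), array([-4.4,  1.7,  0. ]), array([237, 233,  92,  91], dtype=int32)), (np.int32(2570), array([ 63.1, 309.8]), array([-18.8, -93.3,  -0.5]), array([ 12, 275,  89,  55], dtype=int32)), (np.int32(740), array([410.3, 305.3]), array([-17.6,  57.3,   0.3]), array([385, 297,  49,  22], dtype=int32)), (np.int32(1312), array([538.4, 310.6]), array([-20.6, 114. ,   0.5]), array([506, 297,  54,  33], dtype=int32))]
shift [-193.3  174.1   22.6] turn6 [ 0.05 -0.01 -0.  ]
```

```bash
python3 -m handwheel '[[[-38,35,0],[0,0,0],1],[[-38,35,0],[0,0,0],1],[[-38,35,0],[0,0,0],1],[[-38,35,0],[0,0,0],1],[[-38,34,0],[0,0,0],1],[[0,0,25],[0,0,0],1],[[0,0,30],[0,0,0],1],[[0,0,0],[0,0,0],1]]';python3 - <<'E'
from h import *
go([.632,.209,.050],np.radians(22.73))
E
```

```text
clock: 36.83
position: [0.6264, 0.2104, 0.0804]
ee_rot: [-0.003, 0.554, 0.832, -0.003]
contact_force: [-1.3, -0.4, 0.3]
width: 0.0369
gripper_force: 30.2
shift [-3.5  4.9 30.3] turn6 [-0.09 -0.02 -0.01]
```

```bash
python3 -m handwheel '[[[0,3,12],[0,0,0],1],[[0,0,10],[0,0,0],1],[[0,0,4],[0,0,0],1],[[0,0,0],[0,0,0],1]]';python3 - <<'E'
from h import *
go([.632,.209,.0495],np.radians(22.73))
E
```

```text
clock: 37.33
position: [0.6322, 0.2125, 0.0586]
ee_rot: [-0.0, 0.554, 0.833, -0.0]
contact_force: [-0.3, -0.2, 0.2]
width: 0.0371
gripper_force: 30.2
shift [-3.1 -1.6  9.1] turn6 [-0. -0. -0.]
```

```bash
python3 -m handwheel '[[[-1,-1,5],[0,0,0],1],[[0,0,2],[0,0,0],1],[[0,0,2],[0,0,0],1],[[0,0,0],[0,0,0],1]]'; python3 -m handwheel '[[[0,0,0],[0,0,0],0],[[0,0,0],[0,0,0],0],[[0,0,0],[0,0,0],-0.1],[[0,0,-30],[0,0,0],-0.1],[[0,0,-55],[0,0,0],-0.2],[[0,0,0],[0,0,0],-0.4]]';python3 - <<'E'
from h import *
im,c=snap("wrist","w13.png")
ctr=np.array([.600,.1953]);d=np.array([.3864,-.9223]);xx=np.array([.9223,.3864])
for a,x,b in blobs(im,(0,0,150),(180,60,255),500):
    q=onz(c,x,.055); print(a,x,b,q.round(4),((q[:2]-ctr)@xx).round(4),((q[:2]-ctr)@d).round(4))
go([.355,.2535,.12],np.radians(22.73))
E
```

```text
clock: 37.83
position: [0.6319, 0.2111, 0.0497]
ee_rot: [0.0, 0.554, 0.832, 0.0]
contact_force: [0.0, -0.7, 0.7]
width: 0.0369
gripper_force: 30.3
clock: 38.58
position: [0.6353, 0.2119, 0.14]
ee_rot: [0.004, 0.554, 0.832, 0.004]
contact_force: [-0.2, -0.4, -0.5]
width: 0.0595
gripper_force: 0.0
33691 [215.4  85.9] [ 88   5 252 157] [0.5714 0.2667 0.055 ] 0.0012 -0.0769
1860 [275.  210.2] [244 180  63  61] [0.6316 0.2106 0.055 ] 0.035 -0.0019
633 [297.  262.4] [208 257 122  17] [0.6587 0.1828 0.055 ] 0.0493 0.0342
shift [ 146.2 -240.7   15.8] turn6 [ 0.05  0.01 -0.  ]
```

```bash
python3 -m handwheel '[[[29,-48,0],[0,0,0],-0.4],[[29,-48,0],[0,0,0],-0.4],[[29,-48,0],[0,0,0],-0.4],[[29,-48,0],[0,0,0],-0.4],[[10,-48,0],[0,0,0],-0.4],[[0,0,0],[0,0,0],-0.4],[[0,0,0],[0,0,0],-0.4]]'; python3 - <<'E'
from h import *
im,c=snap("wrist","w14.png")
print(proj(c,(.355,.2535,.011)))
g=cv2.medianBlur(cv2.cvtColor(im,cv2.COLOR_BGR2GRAY),5)
rr=374*.02/(c[2][2]-.011)
C=cv2.HoughCircles(g,cv2.HOUGH_GRADIENT,1,30,param1=80,param2=18,minRadius=int(rr*.85),maxRadius=int(rr*1.2))
for x in (C[0] if C is not None else [])[:8]: print(x.round(0),g[int(x[1]),int(x[0])],onz(c,x[:2],.011).round(4))
go([.355,.2535,.05],np.radians(22.73))
E
```

```text
clock: 39.5
position: [0.362, 0.2348, 0.1342]
ee_rot: [0.0, 0.554, 0.833, 0.0]
contact_force: [0.4, 0.4, 0.1]
width: 0.06
gripper_force: 0.0
[283.65926527 168.36267026]
[284. 170.  28.] 97 [0.3552 0.2527 0.011 ]
shift [20.1 -0.  84.3] turn6 [ 0.01  0.   -0.01]
```

```bash
python3 -m handwheel '[[[20,0,20],[0,0,0],-0.4],[[0,0,50],[0,0,0],-0.4],[[0,0,40],[0,0,0],-0.4],[[0,0,14],[0,0,0],-0.4],[[0,0,4],[0,0,0],-0.4],[[0,0,0],[0,0,0],-0.4],[[0,0,0],[0,0,0],0.2],[[0,0,0],[0,0,0],1],[[0,0,0],[0,0,0],1],[[0,0,0],[0,0,0],1],[[0,0,0],[0,0,0],1],[[0,0,0],[0,0,0],1]]' 30; python3 -m handwheel '[[[0,0,-15],[0,0,0],1],[[0,0,-30],[0,0,0],1],[[0,0,-45],[0,0,0],1],[[0,0,-45],[0,0,0],1],[[0,0,0],[0,0,0],1]]'; python3 - <<'E'
from h import *
go([.568,.182,.12],np.radians(22.73))
E
```

```text
clock: 41.05
position: [0.3551, 0.2536, 0.0076]
ee_rot: [0.001, 0.554, 0.833, 0.001]
contact_force: [0.2, -0.5, 6.5]
width: 0.0366
gripper_force: 29.9
clock: 41.68
position: [0.3564, 0.2544, 0.145]
ee_rot: [0.002, 0.554, 0.832, 0.004]
contact_force: [-0.4, -0.1, 0.1]
width: 0.0369
gripper_force: 30.1
shift [-148.5  167.    26.4] turn6 [ 0.08 -0.01 -0.  ]
```

```bash
python3 -m handwheel '[[[-30,33,0],[0,0,0],1],[[-30,33,0],[0,0,0],1],[[-30,33,0],[0,0,0],1],[[-30,33,0],[0,0,0],1],[[-28,33,0],[0,0,0],1],[[0,0,25],[0,0,0],1],[[0,0,30],[0,0,0],1],[[0,0,20],[0,0,0],1],[[0,0,8],[0,0,0],1],[[0,0,0],[0,0,0],1],[[0,0,0],[0,0,0],1]]';python3 - <<'E'
from h import *
go([.568,.182,.0515],np.radians(22.73))
E
```

```text
clock: 43.05
position: [0.564, 0.1805, 0.0593]
ee_rot: [0.001, 0.554, 0.832, 0.001]
contact_force: [-0.5, -0.4, -0.5]
width: 0.0369
gripper_force: 30.2
shift [-0.2  4.3  7.8] turn6 [ 0.01  0.   -0.  ]
```

```bash
python3 -m handwheel '[[[0,4,4],[0,0,0],1],[[0,0,2],[0,0,0],1],[[0,0,2],[0,0,0],1],[[0,0,0],[0,0,0],1]]'; python3 -m handwheel '[[[0,0,0],[0,0,0],0],[[0,0,0],[0,0,0],0],[[0,0,0],[0,0,0],-0.05],[[0,0,-30],[0,0,0],-0.05],[[0,0,-55],[0,0,0],-0.2],[[20,0,-50],[0,0,0],1],[[0,0,0],[0,0,0],1],[[0,0,0],[0,0,0],1]]';python3 - <<'E'
from h import *
im,c=snap("wrist","w15.png")
ctr=np.array([.600,.1953]);d=np.array([.3864,-.9223]);xx=np.array([.9223,.3864])
g=cv2.medianBlur(cv2.cvtColor(im,cv2.COLOR_BGR2GRAY),3)
rr=374*.02/(c[2][2]-.055)
C=cv2.HoughCircles(g,cv2.HOUGH_GRADIENT,1,30,param1=60,param2=18,minRadius=int(rr*.85),maxRadius=int(rr*1.2))
for x in (C[0] if C is not None else [])[:8]:
    q=onz(c,x[:2],.055); print(x.round(0),q.round(4),((q[:2]-ctr)@xx).round(4),((q[:2]-ctr)@d).round(4))
print(proj(c,[.448,.093,.04]))
go([.449,.0925,.10],np.radians(22.73))
E
```

```text
clock: 43.55
position: [0.5675, 0.182, 0.0516]
ee_rot: [0.0, 0.554, 0.832, 0.0]
contact_force: [-0.4, -0.5, 6.0]
width: 0.0365
gripper_force: 30.9
clock: 44.55
position: [0.5588, 0.2001, 0.1849]
ee_rot: [-0.0, 0.554, 0.833, -0.0]
contact_force: [0.2, -0.5, 0.2]
width: 0.0002
gripper_force: 0.0
[376. 216.  27.] [0.6307 0.2111 0.055 ] 0.0345 -0.0027
[ 90. 208.  24.] [0.4283 0.1325 0.055 ] -0.1826 -0.0084
[142. 282.  28.] [0.4823 0.0887 0.055 ] -0.1497 0.0529
[116. 246.  27.] [0.4546 0.1108 0.055 ] -0.1667 0.0217
[109.68532043 254.1459234 ]
shift [ -56.8 -142.1   84.5] turn6 [-0.03 -0.   -0.  ]
```

View pics/w15.png

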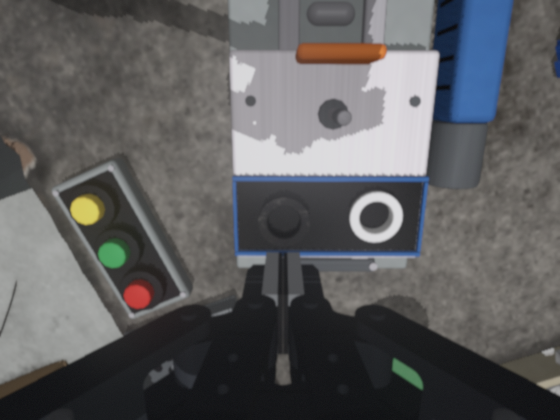

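Both cups lie flat in the cup tray, black at (284,218) and white at (376,216). The green key is at (113,254). I press it now.

```bash
python3 -m handwheel '[[[-14,-35.5,0],[0,0,0],1],[[-14,-35.5,0],[0,0,0],1],[[-14,-35.5,20],[0,0,0],1],[[-14,-35.5,30],[0,0,0],1],[[0,0,35],[0,0,0],1],[[0,0,0],[0,0,0],1],[[0,0,0],[0,0,0],1]]'; python3 - <<'E'
from h import *
go([.450,.092,.046],np.radians(22.73))
E
```

```text
clock: 45.48
position: [0.4507, 0.0938, 0.1006]
ee_rot: [-0.0, 0.554, 0.832, -0.0]
contact_force: [0.3, -0.1, 0.6]
width: 0.0
gripper_force: 0.0
shift [-1.4 -1.3 54.6] turn6 [-0.   -0.   -0.01]
```

```bash
python3 -m handwheel '[[[-1.4,-1.3,35],[0,0,0],1],[[0,0,18],[0,0,0],1],[[0,0,5],[0,0,0],1],[[0,0,3],[0,0,0],1],[[0,0,2],[0,0,0],1],[[0,0,1],[0,0,0],1],[[0,0,0],[0,0,0],1]]'; python3 -m handwheel '[[[0,0,1],[0,0,0],1],[[0,0,0],[0,0,0],1],[[0,0,0],[0,0,0],1]]'
```

```text
clock: 46.35
position: [0.4502, 0.0923, 0.0372]
ee_rot: [0.001, 0.554, 0.832, 0.001]
contact_force: [-0.7, 1.2, 4.4]
width: 0.0001
gripper_force: 2.1
clock: 46.72
position: [0.4502, 0.0923, 0.036]
ee_rot: [0.001, 0.554, 0.832, 0.001]
contact_force: [0.3, 1.2, 6.3]
width: -0.0001
gripper_force: 3.0
```

```bash
python3 -m handwheel '[[[0,0,1],[0,0,0],1],[[0,0,0],[0,0,0],1],[[0,0,0],[0,0,0],1],[[0,0,-30],[0,0,0],1],[[0,0,-60],[0,0,0],1],[[0,0,-60],[0,0,0],1],[[40,0,0],[0,0,0],1],[[40,0,0],[0,0,0],1],[[0,0,0],[0,0,0],1],[[0,0,0],[0,0,0],1],[[0,0,0],[0,0,0],1],[[0,0,0],[0,0,0],1]]'; python3 - <<'E'
from h import *
im,c=snap("wrist","w16.png"); t=cv2.imread("pics/w16.png")
ctr=np.array([.600,.1953]);d=np.array([.3864,-.9223]);xx=np.array([.9223,.3864])
print("white expected",proj(c,(.6307,.2111,.055)),"black",proj(c,(.5675,.182,.055)))
for a,x,b in blobs(im,(0,0,140),(180,60,255),600):
    q=onz(c,x,.055); print(a,x,b,((q[:2]-ctr)@xx).round(4),((q[:2]-ctr)@d).round(4))
for nm,lo,hi in [("red",(0,150,80),(6,255,255)),("yel",(24,150,80),(34,255,255)),("grn",(45,120,50),(80,255,255)),("org",(5,170,90),(18,255,255))]:
    print(nm,[(a,x,onz(c,x,.04).round(3)) for a,x,b in blobs(im,lo,hi,200)])
E
```

```text
clock: 48.22
position: [0.4188, 0.1651, 0.1844]
ee_rot: [-0.0, 0.555, 0.832, -0.0]
contact_force: [-0.6, 0.2, -0.8]
width: 0.0002
gripper_force: 0.0
white expected [557.38749629 241.76561258] black [467.36755462 244.8879108 ]
3767 [42.1 22.2] [  0   0 100  55] -0.3372 -0.1591
4751 [428.6  80.8] [391   0  76 288] -0.0782 -0.1217
3635 [503.3  27.7] [465   0  85  78] -0.0322 -0.155
14850 [484.9 146.2] [415  82 145 122] -0.0328 -0.0768
9406 [168.9 249.6] [100 172 135 143] -0.2677 0.003
818 [266.4 222.3] [221 190  97  78] -0.1912 -0.0193
18351 [ 66.  296.3] [  0 203 160 192] -0.3548 0.0437
679 [544.1 245.3] [531 219  29  49] 0.0247 0.0002
red []
yel []
grn [(np.int32(229), array([550.8, 377.3]), array([0.715, 0.095, 0.04 ]))]
org [(np.int32(790), array([529. ,  87.3]), array([0.556, 0.304, 0.04 ]))]
```

```bash
python3 -c "
from rig import manip
print(manip.sign_off())"
```

```text
the job is handed in; nothing more can be done
None
```

I finished all the steps in order and handed the job in at about 48 s on the robot's clock. The hand-in returned no verdict. The keys were judged by force and the carriage stop by travel and force, while the parts and the two cups I could find (one white, one black) were last seen flat in their trays.

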